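Refit the spacer collar and grating disc on the bench cheese grater

TASK

Put the cheese grater back together: lift the spacer collar out of its storage tray by pinching its wall at the finger notch, stand it upright on the work surface beside the tray and let go, then take it again round the outside and thread it down the machine's drive post until it stands fully home on the deck. Then take the grating disc by its hub and thread it, hub up, down the same post until it lies flat on the collar. Lower both all the way rather than letting them drop, let go, and leave the plates, the cup and the steel pan where they are.

Things in the scene. Friction and masses are not known exactly. Their poses are not given: they have to be found in the camera images.
- collar: Spacer collar, a plain aluminium ring: outside diameter 62, bore 46 (wall 8), height 40 mm, about 0.2 kg. Origin: centre of its underside, z up along the bore. It starts standing in the tray's pocket. On the machine it goes round the thick lower step of the post.
- disc: Grating disc, steel, about 0.25 kg: a flat plate of diameter 110, 5 mm thick, with a round hub (outside diameter 40) rising 23 mm above it (28 mm in all); a 27 mm bore goes right through. Origin: centre of the plate's underside; z up through the hub. Starts loose, hub up, on the square board. It goes on the post's thin upper step, its plate resting on the collar's top, 40 mm above the deck.
- tray: Fixed pale wooden storage tray, a block 46 mm high spanning x -46 to +86, y -46 to +46 mm in its frame. Origin: on the table under the centre of its square pocket (64 x 64 mm, floor 6 mm above the table). The collar stands in the pocket, its top level with the tray's top, so its outside is reached only from the finger notch.
- notch (a point): Centre of the tray's finger notch, level with the tray's top (z 46 mm), 52 mm along the tray's +x from its origin. The notch is a recess open to the pocket and as deep, 44 mm wide along y, from 32 to 72 mm along x: one finger goes down here, the other into the collar's bore, to pinch the wall between.
- seat (a point): Centre of the drive post's foot on the flat deck of the fixed white grater machine, 50 mm above the table; z up along the post, x and y the machine's. The deck spans 85 mm either way; a hood 22 mm higher stands at x +83 to +143 mm. The post's lower step: diameter 42, deck to 36 mm up, bevelled 3 mm.
- post_tip (a point): Centre of the post's top, 66 mm above point seat. The post's upper step, 36 to 66 mm above the deck, has diameter 24; its top is bevelled 5 mm in over 6 mm.
- board: Fixed square pale wooden board, 150 x 150 mm, 15 mm thick, on which the disc lies. Origin: centre of its underside.
- plates: Bystander: stack of six white plates, diameter 130, height 78 mm. Origin: centre of the underside. Leave alone.
- cup: Bystander: white cup, diameter 70, height 80 mm. Origin: centre of the underside. Leave alone.
- pan: Bystander: empty steel food pan 120 x 200 x 65 mm. Origin: centre of the underside. Leave alone.
Not all that is in view belongs to the job. There is more than one size of the collar; the job needs the largest.

How it is judged:
By the outcome, as a careful person would: the job done as asked, in the order asked, and still so for the second after the job is handed in, with the robot touching nothing.
It also fails if it takes over 72 s, if anything falls off the work surface, if the arm or the gripper's body presses on something with over 40 N, if the wrist force passes 120 N, or if a joint passes its speed limit or range.

ROBOT

A 6-joint arm with a two-finger parallel gripper is mounted at the origin on the work surface. World frame = base frame: x ahead of the robot, y to its left, z up, the work surface at z = 0. Lengths are in m, angles in rad, forces in N, time in s.
With the tool pointing down it reaches from about 0.325 to 0.85 m from the base axis. Payload 4.4 kg.
Tool frame: the origin (TCP) lies at the very end of the fingers, on their centre line; the grasp point (between the pads) lies behind it (env.grip_point_offset is the z of the grasp point in the tool frame, in m); z points along the fingers, y is the line along which they close (so a half turn about z gives the same grasp; the last joint's range is limited). The gripper opens to 94 mm and grips with 3 to 60 N. Pads are 16 mm wide; open, the fingers measure 119 mm over their backs; the gripper's body (75 mm by 177 mm) begins 78 mm behind the grasp point.
Start: joints at [0.997, 0.207, 1.542, -0, 1.393, -0.15], TCP at [0.236, 0.524, 0.205] pointing down, gripper open.
Joint ranges: [-2.73, 2.73], [-0.86, 2.22], [0.23, 2.46], [-1.11, 4.25], [0.08, 2.63], [-2.82, 2.82]. Speed limits (rad/s): [2.79, 2.79, 3.14, 3.14, 3.14, 3.14].

INTERFACE

Orientations are given as a unit quaternion [x, y, z, w].
In Python, from station import env gives the robot as it stands. The module is installed in compiled form; this text tells all that it offers.
- The arm moves only by the shell command python3 -m creep 'ROWS' [OPENING] [FORCE]. ROWS is JSON, a list of rows, each a list of 2 entries, a list of its own where there are three numbers: the shift along the tool's x, y, z in m, then the turn about the tool's z in degrees. In form: [[[dx, dy, dz], yaw], ...]. A call has 1 to 12 rows; each row shifts and turns the commanded pose from where the row before left it, along the tool's axes as they then stand; what a row does not reach is not made up. A row lasts 1/8 s, in which the tool goes at most 62.5 mm and 10.7 degrees, less where a joint would pass 70% of its speed; a pose out of reach is approached as far as the arm can. A call is refused whole if a number of a shift passes 0.0625 or a number of a turn 10.7, either way. A call with a gripper value outside its range is refused whole. OPENING is the closure in counts, from 0 (fully open) to 255 (shut), set as the call begins (- or left out, the last holds). The fingers move at their own pace and stop on an object; FORCE is the grip in N (left out, the last holds). Time passes only in rows, so rows that do not move let the fingers close. It gives the time, the measured TCP pose, the force, the opening and the grip force at its end, in the units of the state.
- env.observe(): the state, without advancing time (a new reading comes with each control period).
- env.get_image(name): name is "scene" or "side" or "wrist"; returns a dict with "img" (480x640x3 uint8, red, green, blue), "depth" (480x640 float32, m along the optical axis (not along the pixel's ray), 0 where there is no reading), "camera_matrix" (3x3 intrinsics, pixels), "distortion" ([k1, k2, p1, p2, k3] as OpenCV has them; the pictures are not rectified), "extrinsics" (4x4, takes a point from camera to world coordinates); the wrist camera has in their place "T_tool_cam" (4x4, takes a point from camera to tool coordinates, whose origin is the TCP and whose axes are the flange's). Camera axes: x right, y down, z forward; pixel columns grow to the right and rows downward; lengths in m; the calibration is good to about 2 mm. A picture is of the moment at which its call begins: read the wrist's pose just before it.
- env.close_job(): hands the job in; it is judged then, once.
The state is a dict: "clock": time; "q": joint angles; "joint_velocities": joint speeds; "joint_efforts": joint torques, N m; "ee_pos": TCP position; "tcp_rot": TCP orientation; "ft_force": force on the tool from outside, world axes, zero at the start; "moment": the same for the moment, N m; "opening": opening from 0.0 (shut) to 1.0 (fully open); "grasp_force": force on a finger pad.
Only numpy, scipy, OpenCV 4.12 (cv2) and the standard library are available. Lean on these libraries where they do the work, as an engineer would, in place of code of your own. Each camera call takes 0.05 s, during which the arm holds its last target. There are 200 camera calls.

## Working session

There is one attempt and no reset: what is moved stays moved. The work goes in short steps, Python scripts to look and compute and a shell command to move; the robot and the scene stay as the last step left them, time stands still between calls to the robot, and variables do not carry over. Pictures are saved under pics/ and viewed, at most 10 in all, crops included, and the job is handed in when it is done.

```bash
mkdir -p pics; ls; python3 - <<'E'
from station import env
import cv2,numpy as np
np.set_printoptions(precision=4,suppress=True)
s=env.observe();print({k:np.round(v,3) for k,v in s.items()},env.grip_point_offset)
for n in("scene","side"):
    d=env.get_image(n);cv2.imwrite(f"pics/{n}0.png",d["img"][:,:,::-1]);np.savez(f"{n}0.npz",**d)
    print(n,d["camera_matrix"],d["distortion"],d["extrinsics"])
E
```

```text
pics
{'clock': np.float64(0.0), 'q': array([ 0.997,  0.207,  1.543, -0.   ,  1.393, -0.15 ]), 'joint_velocities': array([-0.   ,  0.002, -0.001,  0.001,  0.001, -0.   ]), 'joint_efforts': array([  0.001, -37.088, -28.141,   0.07 ,   0.036,  -0.   ]), 'ee_pos': array([0.236, 0.523, 0.204]), 'tcp_rot': array([ 0.21 ,  0.978, -0.001, -0.   ]), 'ft_force': array([-0.671, -0.754, -0.029]), 'moment': array([-0.   , -0.031,  0.001]), 'grasp_force': np.float64(0.0), 'opening': np.float64(1.002)} -0.0188
scene [[480.097    0.     319.2936]
 [  0.     480.097  245.5574]
 [  0.       0.       1.    ]] [-0.0199  0.      0.      0.      0.    ] [[ 0.8315  0.4277 -0.3545  0.9597]
 [ 0.5555 -0.6337  0.5384 -0.5371]
 [ 0.0057 -0.6446 -0.7645  0.9117]
 [ 0.      0.      0.      1.    ]]
side [[546.8984   0.     317.737 ]
 [  0.     546.8984 238.2271]
 [  0.       0.       1.    ]] [-0.0676  0.      0.      0.      0.    ] [[ 0.9645 -0.1893  0.1841  0.4059]
 [-0.2636 -0.7295  0.6312 -0.5634]
 [ 0.0148 -0.6573 -0.7535  0.8105]
 [ 0.      0.      0.      1.    ]]
```

View pics/scene0.png

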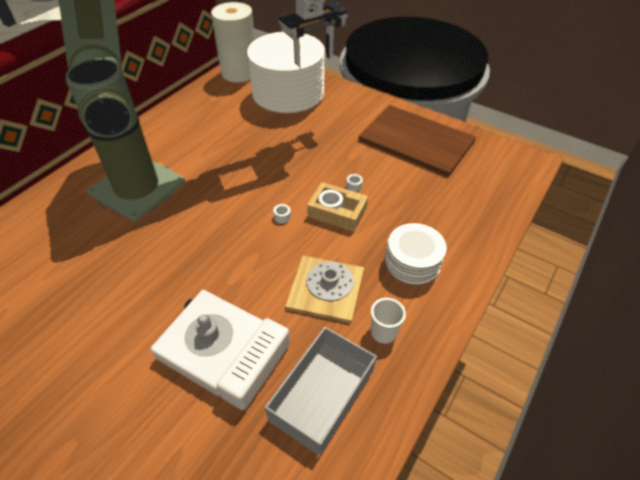

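View pics/side0.png

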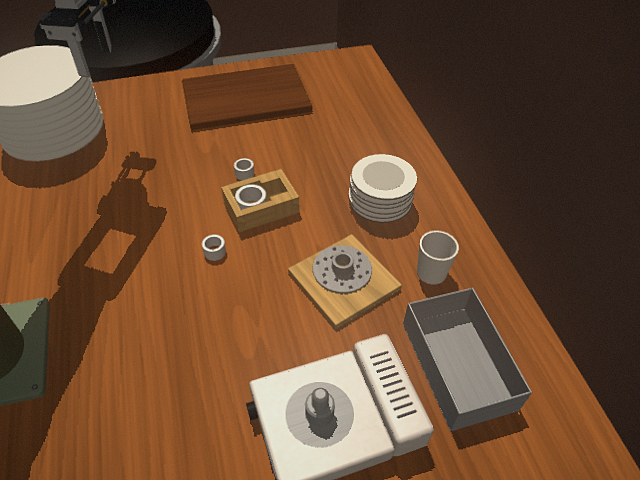

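Candidates for the collar (scene px): ring in the tray pocket (331,199), loose small ring (282,213), loose small ring (354,183). By the description and size, the one in the tray is the choice. In the side view these are (250,195), (214,247) and (244,168). The disc is at side (342,265), the post at side (320,405), and the notch lies to the right of the collar at (272,186).

```bash
cat > h.py <<'E'
import cv2,numpy as np
np.set_printoptions(precision=4,suppress=True)
from scipy.spatial.transform import Rotation as R
def rays(d,uv,T=None):
    T=d["extrinsics"] if T is None else T
    p=cv2.undistortPoints(np.float64(uv).reshape(-1,1,2),d["camera_matrix"],d["distortion"])[:,0]
    return T[:3,3],np.c_[p,np.ones(len(p))]@T[:3,:3].T
def onplane(d,uv,z,T=None):
    o,r=rays(d,uv,T);return o+r*((z-o[2])/r[:,2])[:,None]
def cloud(d,T=None):
    T=d["extrinsics"] if T is None else T
    v,u=np.mgrid[:480,:640];o,r=rays(d,np.c_[u.ravel(),v.ravel()],T)
    return (o+r*d["depth"].reshape(-1,1)).reshape(480,640,3)
def circ(p):
    A=np.c_[2*p[:,:2],np.ones(len(p))];s=np.linalg.lstsq(A,(p[:,:2]**2).sum(1),rcond=None)[0]
    return s[:2],np.sqrt(s[2]+s[0]**2+s[1]**2)
E
python3 - <<'E'
from h import *
def near(P,c,r):return np.hypot(P[...,0]-c[0],P[...,1]-c[1])<r
for n,px in(("scene",dict(tray=(331,199),disc=(330,280),seat=(206,328),plates=(415,245),cup=(387,310),pan=(322,390),r1=(282,213),r2=(354,183))),("side",dict(tray=(250,195),disc=(342,265),seat=(320,405),plates=(383,180),cup=(438,245),pan=(466,358),r1=(214,240),r2=(244,165)))):
    d=dict(np.load(n+"0.npz"));P=cloud(d);z=P[...,2]
    hsv=cv2.cvtColor(d["img"],cv2.COLOR_RGB2HSV);S=hsv[...,1]
    c={k:onplane(d,[v],.045)[0] for k,v in px.items()}
    print(n,{k:v[:2].round(3) for k,v in c.items()})
    def rect(m):
        q=np.float32(P[m][:,:2]*1000);(x,y),wh,a=cv2.minAreaRect(q);return np.round([x,y,*wh,a,m.sum()],1)
    m=near(P,c["tray"],.11)&(abs(z-.046)<.006);k=cv2.connectedComponents(m.astype(np.uint8));m=k[1]==np.bincount(k[1][m]).argmax()
    print(" tray",rect(m),"z",np.median(z[m]))
    g=(m&(S<70)).astype(np.uint8);cs,_=cv2.findContours(g,0,1);cc=max(cs,key=cv2.contourArea);
    print(" collar",circ(onplane(d,cc[:,0],.046)),len(cc))
    m=near(P,c["seat"],.14)&(abs(z-.05)<.006);print(" deck",rect(m),"z",np.median(z[m]))
    m=near(P,c["seat"],.2)&(abs(z-.072)<.005)&(np.hypot(*(P[...,:2]-c["seat"][:2]).transpose(2,0,1))>.07);print(" hood",rect(m))
    m=near(P,c["seat"],.05)&(z>.108);print(" tip",P[m].mean(0),m.sum(), z[near(P,c["seat"],.05)].max())
    m=near(P,c["disc"],.08)&(abs(z-.020)<.003)&(S<90);cs,_=cv2.findContours(m.astype(np.uint8),0,1);cc=max(cs,key=cv2.contourArea)
    print(" disc",circ(onplane(d,cv2.convexHull(cc)[:,0],.020)))
    m=near(P,c["disc"],.05)&(abs(z-.043)<.003);cs,_=cv2.findContours(m.astype(np.uint8),0,1);cc=max(cs,key=cv2.contourArea)
    print(" hub",circ(onplane(d,cv2.convexHull(cc)[:,0],.043)))
    m=near(P,c["plates"],.1)&(z>.07)&(z<.085);print(" plates",rect(m))
d=dict(np.load("side0.npz"));im=d["img"][130:290,180:420,::-1];cv2.imwrite("pics/crop0.png",cv2.resize(im,None,fx=3.3,fy=3.3,interpolation=cv2.INTER_CUBIC))
E
```

```text
scene {'tray': array([0.496, 0.22 ]), 'disc': array([0.633, 0.003]), 'seat': array([ 0.488, -0.242]), 'plates': array([0.745, 0.202]), 'cup': array([0.777, 0.005]), 'pan': array([ 0.76, -0.22]), 'r1': array([0.421, 0.11 ]), 'r2': array([0.514, 0.306])}
 tray [ 512.3  225.8  133.7   97.2   10.9 1024. ] z 0.04560080996811766
 collar (array([0.4934, 0.2218]), np.float64(0.030877411971831664)) 61
 deck [ 499.4 -254.2  175.   176.3    6.2 5309. ] z 0.04977918018813565
 hood [ 618.7 -245.6   59.5  168.5    4.2 2362. ]
 tip [ 0.5068 -0.2537  0.1133] 104 0.11857924046353974
 disc (array([0.6237, 0.0185]), np.float64(0.054726951109277285))
 hub (array([0.624 , 0.0183]), np.float64(0.01990781519488405))
 plates [ 756.3  177.7  129.8  130.8   36.6 1998. ]
side {'tray': array([0.492, 0.222]), 'disc': array([0.618, 0.006]), 'seat': array([ 0.51 , -0.238]), 'plates': array([0.765, 0.197]), 'cup': array([0.804, 0.006]), 'pan': array([ 0.753, -0.223]), 'r1': array([0.406, 0.122]), 'r2': array([0.497, 0.314])}
 tray [ 512.   226.8  133.1   97.1   10.5 1609. ] z 0.0445752180404555
 collar (array([0.4916, 0.221 ]), np.float64(0.03051765418635583)) 77
 deck [  515.5  -251.1   190.6   170.2     4.  11916. ] z 0.048944077988755164
 hood [ 641.6 -242.8  108.2  168.1    3.5 3968. ]
 tip [ 0.504  -0.2533  0.1129] 214 0.11888596818709207
 disc (array([0.6225, 0.0178]), np.float64(0.054465656082013245))
 hub (array([0.6224, 0.0175]), np.float64(0.019579927674376916))
 plates [ 755.7  178.4  130.1  132.5   31.  2378. ]
```

View pics/crop0.png

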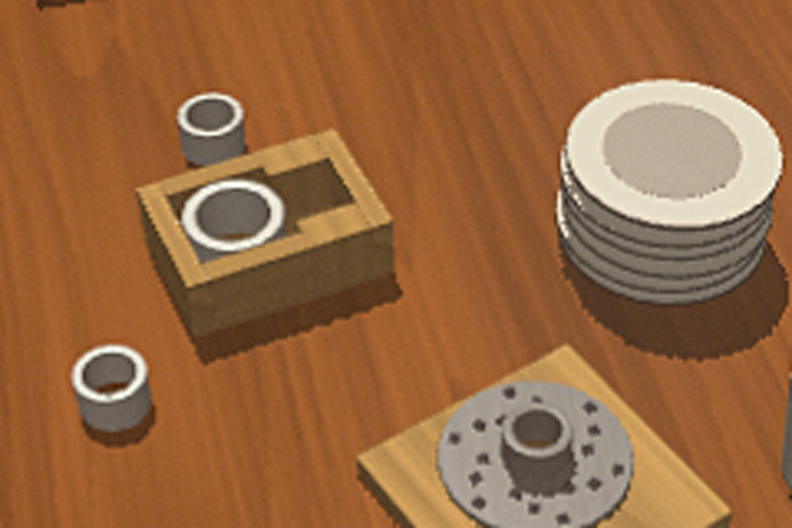

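The crop shows the tray ring at (233,215) is clearly larger than the two loose rings, at (210,115) and (110,375). The measured outside radius is 31 mm, so it is the right collar. The notch opens at (315,185), which is the tray's +x.

```bash
cat > go.py <<'E'
# usage: python3 go.py x y z yawdeg(world heading of tool y) -> tool-frame shift (mm) and turn
import sys;from h import *;from station import env
s=env.observe();Rm=R.from_quat(s["tcp_rot"]).as_matrix();t=np.array(list(map(float,sys.argv[1:4])))
h=np.degrees(np.arctan2(Rm[1,1],Rm[0,1]));d=-(float(sys.argv[4])-h);d=(d+90)%180-90
print("pos",s["ee_pos"],"head",round(h,2),"tilt",Rm[:,2],"q6",s["q"][5],"F",s["ft_force"],"t",s["clock"])
print("shift mm",1000*Rm.T@(t-s["ee_pos"]),"turn",round(d,2))
E
python3 - <<'E'
from h import *;from station import env
d=env.get_image("wrist");print(d["T_tool_cam"],d["camera_matrix"][0,0],d["camera_matrix"][:2,2],d["distortion"])
d=dict(np.load("scene0.npz"));P=cloud(d)
m=P[60:110,245:330].reshape(-1,3);m=m[(m[:,2]>.03)];print("stack",np.percentile(m,[2,50,98],axis=0))
m=P[250:325,280:370].reshape(-1,3);m=m[abs(m[:,2]-.015)<.003];print("board",cv2.minAreaRect(np.float32(m[:,:2]*1000)))
E
python3 go.py 0.50 0.2 0.2 10.7
```

```text
[[ 0.0009 -0.9653 -0.2613  0.0756]
 [ 1.      0.0006  0.001  -0.0002]
 [-0.0008 -0.2613  0.9653 -0.1778]
 [ 0.      0.      0.      1.    ]] 351.2150349656063 [318.194  235.7829] [0.0008 0.     0.     0.     0.    ]
stack [[-0.0062  0.476   0.0336]
 [ 0.1419  0.5147  0.1071]
 [ 0.2018  0.6357  0.1652]]
board ((622.7606201171875, 2.8141098022460938), (150.1422119140625, 152.87606811523438), 19.905704498291016)
pos [0.2361 0.5236 0.2046] head 65.72 tilt [-0.0009 -0.0015 -1.    ] q6 -0.1505097399725632 F [-0.1706  0.3662  0.2475] t 0.15
shift mm [-373.6028 -186.4697    4.802 ] turn 55.02
```

```bash
python3 -m creep '[[[-0.0623,-0.0311,0],0],[[-0.0623,-0.0311,0],0],[[-0.0623,-0.0311,0],0],[[-0.0623,-0.0311,0],0],[[-0.0623,-0.0311,0],0],[[-0.0623,-0.0311,0],0],[[0,0,0],9.2],[[0,0,0],9.2],[[0,0,0],9.2],[[0,0,0],9.2],[[0,0,0],9.2],[[0,0,0],9.0]]' 0 30
python3 go.py 0.50 0.2 0.2 10.7
```

```text
clock: 1.65
ee_pos: [0.4731, 0.2334, 0.205]
tcp_rot: [0.64, 0.768, -0.0, -0.0]
ft_force: [-0.3, 1.1, -0.8]
opening: 1.0
grasp_force: 0.0
pos [0.4731 0.2334 0.205 ] head 10.42 tilt [-0.0008 -0.0003 -1.    ] q6 0.11222691861845405 F [-0.3361  1.0536 -0.7917] t 1.65
shift mm [-37.6725  20.4137   5.0157] turn -0.28
```

```bash
cat >> h.py <<'E'
def wrist(name=None):
    from station import env
    s=env.observe();d=env.get_image("wrist")
    T=np.eye(4);T[:3,:3]=R.from_quat(s["tcp_rot"]).as_matrix();T[:3,3]=s["ee_pos"]
    T=T@d["T_tool_cam"]
    if name: cv2.imwrite(f"pics/{name}.png",d["img"][:,:,::-1]);np.savez(name+".npz",T=T,**d)
    return s,d,T
E
python3 - <<'E'
from h import *
s,d,T=wrist("w1");P=cloud(d,T);z=P[...,2];S=cv2.cvtColor(d["img"],cv2.COLOR_RGB2HSV)[...,1]
m=(np.hypot(P[...,0]-.512,P[...,1]-.226)<.1)&(abs(z-.046)<.005)
q=np.float32(P[m][:,:2]*1000);print("tray",cv2.minAreaRect(q),np.median(z[m]),m.sum())
g=(m&(S<70)).astype(np.uint8)
cs,hr=cv2.findContours(g,cv2.RETR_CCOMP,cv2.CHAIN_APPROX_NONE)
for c in cs:
    if len(c)>40:print("collar",circ(onplane(d,c[:,0],.046,T)),len(c),c[:,0].mean(0))
E
```

```text
tray ((512.9890747070312, 227.27915954589844), (132.3702850341797, 92.59459686279297), 10.37609577178955) 0.04438655484178694 7534
collar (array([0.4927, 0.2248]), np.float64(0.030030359795591034)) 172 [335.7616 231.9419]
collar (array([0.4928, 0.225 ]), np.float64(0.02283763450540366)) 130 [335.9462 231.9846]
```

View pics/w1.png

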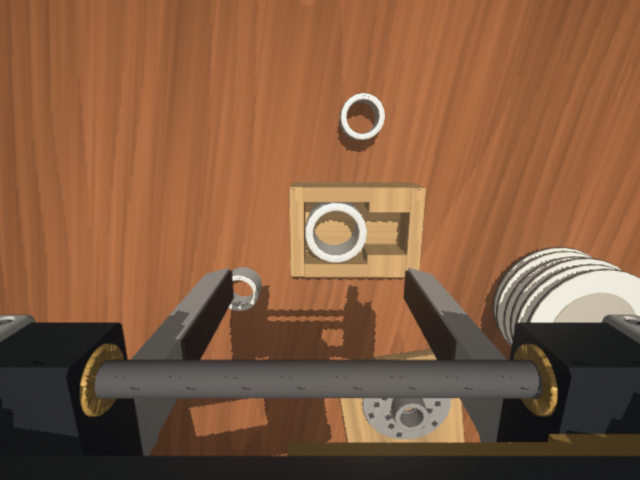

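Wrist view: the collar's top is at (336,232), with the notch on its right at (395,232). The other views agree to about 3 mm. I pinch the wall at +27 mm along the tray's x.

```bash
python3 go.py 0.5194 0.2287 0.065 10.4; python3 -m creep '[[[-0.013,0.0445,0],0],[[0,0,0.045],0],[[0,0,0.045],0],[[0,0,0.04],0],[[0,0,0.010],0],[[0,0,0],0]]' 184 30;python3 go.py 0.5194 0.2287 0.015 10.4
```

```text
pos [0.4731 0.2334 0.205 ] head 10.24 tilt [-0.0008 -0.0002 -1.    ] q6 0.11543844180764479 F [0.4083 0.0311 0.7798] t 1.7
shift mm [-12.8308  44.7987 140.0157] turn -0.16
clock: 2.45
ee_pos: [0.5195, 0.229, 0.0654]
tcp_rot: [0.638, 0.77, -0.0, -0.0]
ft_force: [-0.1, 0.5, 0.3]
opening: 0.397
grasp_force: 0.0
pos [0.5195 0.229  0.0654] head 10.77 tilt [-0.0007 -0.0002 -1.    ] q6 0.07478551979286548 F [-0.0758  0.4512  0.2533] t 2.45
shift mm [-0.2901 -0.0775 50.3961] turn 0.37
```

```bash
python3 -m creep '[[[0,0,0],0],[[0,0,0],0],[[0,0,0.008],0],[[0,0,0.008],0],[[0,0,0.006],0],[[0,0,0],0]]';python3 -c "
from h import *
wrist('w2')"
```

```text
clock: 3.2
ee_pos: [0.5187, 0.2288, 0.0423]
tcp_rot: [0.638, 0.77, -0.001, -0.001]
ft_force: [0.1, 0.4, -0.0]
opening: 0.278
grasp_force: 0.0
```

View pics/w2.png

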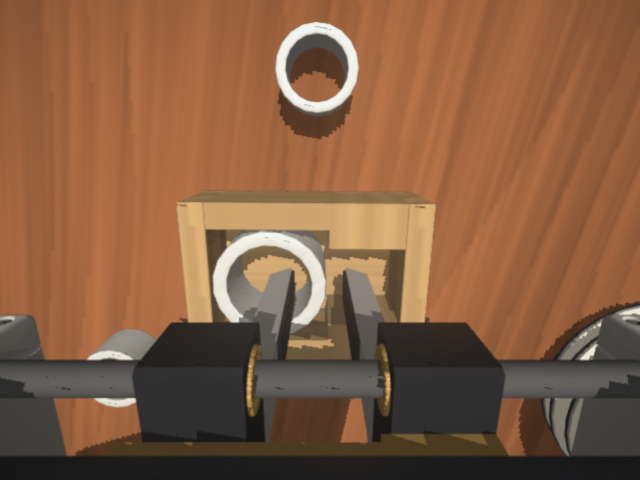

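The left finger (290,270) is inside the bore and the right finger (350,270) is in the notch, both centred on the collar. I go down and pinch.

```bash
python3 -m creep '[[[0,0,0.009],0],[[0,0,0.009],0],[[0,0,0.009],0],[[0,0,0],0]]'; python3 -m creep '[[[0,0,0],0],[[0,0,0],0],[[0,0,0],0],[[0,0,0],0],[[0,0,0],0]]' 255 35
```

```text
clock: 3.75
ee_pos: [0.5184, 0.2287, 0.0151]
tcp_rot: [0.638, 0.77, -0.001, -0.001]
ft_force: [-0.8, -0.4, 0.3]
opening: 0.279
grasp_force: 0.0
clock: 4.38
ee_pos: [0.5197, 0.2291, 0.0168]
tcp_rot: [0.638, 0.77, 0.0, 0.0]
ft_force: [-0.4, 1.0, 2.3]
opening: 0.095
grasp_force: 33.1
```

```bash
python3 -m creep '[[[0,0,-0.006],0],[[0,0,-0.015],0],[[0,0,-0.03],0],[[0,0,-0.04],0],[[0,0,-0.02],0],[[0,0,0],0]]'; python3 go.py 0.512 0.09 0.128 10.7; python3 - <<'E'
from h import *
from station import env
s,d,T=wrist("w3");P=cloud(d,T)
for n in("side","scene"):
    e=env.get_image(n);np.savez(n+"3.npz",**e);Q=cloud(e);t=s["ee_pos"]
    S=cv2.cvtColor(e["img"],cv2.COLOR_RGB2HSV)[...,1]
    c=t[:2]-.027*np.array([.983,.18]);m=(np.hypot(Q[...,0]-c[0],Q[...,1]-c[1])<.045)&(Q[...,2]>t[2]-.03)&(Q[...,2]<t[2]+.05)&(S<80)
    print(n,np.percentile(Q[m],[1,50,99],axis=0))
    if n=="side":
        v,u=np.argwhere(m).mean(0).astype(int);cv2.imwrite("pics/s3.png",cv2.resize(e["img"][max(v-90,0):v+90,max(u-110,0):u+110,::-1],None,fx=3,fy=3))
E
```

```text
clock: 5.12
ee_pos: [0.5215, 0.2296, 0.1305]
tcp_rot: [0.638, 0.77, 0.002, 0.002]
ft_force: [1.3, -0.3, -2.9]
opening: 0.096
grasp_force: 33.0
pos [0.5215 0.2296 0.1305] head 10.72 tilt [ 0.0058  0.0016 -1.    ] q6 0.0756287959495142 F [ 1.3491 -0.3024 -2.9468] t 5.125
shift mm [-135.3432  -35.3603    2.257 ] turn 0.02
side [[0.4654 0.192  0.1184]
 [0.497  0.2145 0.1473]
 [0.5362 0.2508 0.1792]]
scene [[0.4664 0.1912 0.1194]
 [0.5061 0.2172 0.1482]
 [0.5368 0.247  0.179 ]]
```

View pics/s3.png

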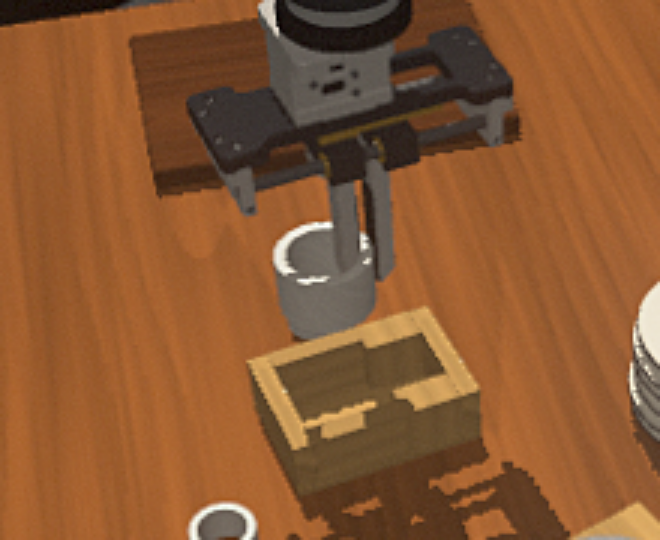

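Side crop: the collar hangs upright in the pinch, rim at (320,250), and the pocket below is empty. I carry it to free wood on the −y side of the tray.

```bash
python3 -m creep '[[[-0.045,-0.012,0],0],[[-0.046,-0.012,0],0],[[-0.046,-0.012,0],0],[[0,0,0.04],0],[[0,0,0.04],0],[[0,0,0.02],0],[[0,0,0.008],0],[[0,0,0],0]]'; python3 go.py 0.512 0.088 0.011 10.7
```

```text
clock: 6.28
ee_pos: [0.5089, 0.0877, 0.0186]
tcp_rot: [0.638, 0.77, -0.001, -0.001]
ft_force: [0.0, 1.5, -2.2]
opening: 0.096
grasp_force: 34.8
pos [0.5089 0.0877 0.0186] head 10.72 tilt [-0.0021 -0.     -1.    ] q6 -0.18416589741905523 F [ 0.0308  1.5098 -2.1811] t 6.275
shift mm [-0.2993  3.1197  7.5907] turn 0.02
```

```bash
python3 -m creep '[[[0,0,0.003],0],[[0,0,0.002],0],[[0,0,0.001],0],[[0,0,0],0]]'; python3 -m creep '[[[0,0,0.001],0],[[0,0,0],0],[[0,0,0],0]]'
```

```text
clock: 6.78
ee_pos: [0.5098, 0.0877, 0.0137]
tcp_rot: [0.638, 0.77, 0.0, 0.0]
ft_force: [0.5, -1.3, -1.6]
opening: 0.094
grasp_force: 34.8
clock: 7.15
ee_pos: [0.5097, 0.0876, 0.0125]
tcp_rot: [0.638, 0.77, -0.0, 0.0]
ft_force: [-0.2, -0.4, -1.7]
opening: 0.091
grasp_force: 34.8
```

```bash
python3 -m creep '[[[0,0,0.001],0],[[0,0,0],0],[[0,0,0],0]]'; python3 -m creep '[[[0,0,0.001],0],[[0,0,0],0],[[0,0,0],0]]'
```

```text
clock: 7.52
ee_pos: [0.5097, 0.0877, 0.0114]
tcp_rot: [0.638, 0.77, -0.0, -0.0]
ft_force: [0.4, -0.2, -2.3]
opening: 0.095
grasp_force: 34.8
clock: 7.9
ee_pos: [0.5098, 0.0877, 0.0107]
tcp_rot: [0.638, 0.77, 0.0, 0.0]
ft_force: [-0.5, -0.2, 0.5]
opening: 0.095
grasp_force: 34.8
```

```bash
python3 -m creep '[[[0,0,0.0005],0],[[0,0,0],0]]'; python3 -m creep '[[[0,0,0],0],[[0,0,0],0],[[0,0,0],0],[[0,0,0],0]]' 190;  python3 -m creep '[[[0,0,-0.015],0],[[0,0,-0.03],0],[[0,0,-0.045],0],[[0,0,-0.06],0],[[0,0,0],0]]'; python3 - <<'E'
from h import *
s,d,T=wrist("w4");P=cloud(d,T);z=P[...,2];print(s["ee_pos"])
S=cv2.cvtColor(d["img"],cv2.COLOR_RGB2HSV)[...,1]
m=(np.hypot(P[...,0]-.484,P[...,1]-.083)<.05)&(abs(z-.040)<.006)&(S<80)
cs,hr=cv2.findContours(m.astype(np.uint8),cv2.RETR_CCOMP,cv2.CHAIN_APPROX_NONE)
for c in cs:
    if len(c)>40:print("wrist",circ(onplane(d,c[:,0],.040,T)),len(c),c[:,0].mean(0),np.median(z[m]))
from station import env
for n in("side","scene"):
    d=env.get_image(n);P=cloud(d);z=P[...,2];S=cv2.cvtColor(d["img"],cv2.COLOR_RGB2HSV)[...,1]
    m=(np.hypot(P[...,0]-.484,P[...,1]-.083)<.05)&(abs(z-.040)<.004)&(S<80)
    cs,hr=cv2.findContours(m.astype(np.uint8),cv2.RETR_CCOMP,cv2.CHAIN_APPROX_NONE)
    for c in cs:
        if len(c)>30:print(n,circ(onplane(d,c[:,0],.040)),len(c),np.median(z[m]))
E
```

```text
clock: 8.15
ee_pos: [0.5099, 0.0877, 0.0107]
tcp_rot: [0.638, 0.77, 0.0, 0.0]
ft_force: [-1.8, 0.2, 5.3]
opening: 0.093
grasp_force: 34.8
clock: 8.65
ee_pos: [0.5096, 0.0877, 0.0098]
tcp_rot: [0.638, 0.77, -0.0, -0.0]
ft_force: [0.2, -0.4, -0.0]
opening: 0.255
grasp_force: 0.0
clock: 9.28
ee_pos: [0.5147, 0.0878, 0.1672]
tcp_rot: [0.638, 0.77, 0.005, 0.005]
ft_force: [0.1, 0.2, -0.7]
opening: 0.259
grasp_force: 0.0
[0.5147 0.0878 0.1672]
wrist (array([0.4844, 0.0838]), np.float64(0.03005761586450576)) 190 [281.5579 225.5105] 0.03819366869045687
wrist (array([0.4844, 0.084 ]), np.float64(0.0226730701851554)) 143 [281.4685 225.6783] 0.03819366869045687
side (array([0.4834, 0.0798]), np.float64(0.030049350937158024)) 86 0.03849731758674069
side (array([0.4835, 0.0802]), np.float64(0.023467096623274303)) 64 0.03849731758674069
scene (array([0.4849, 0.0806]), np.float64(0.03027894725588801)) 64 0.03963476701606505
scene (array([0.4845, 0.0809]), np.float64(0.02368371768443767)) 49 0.03963476701606505
```

```bash
python3 go.py 0.4842 0.082 0.06 100.7; python3 -m creep '[[[0,-0.028,0],-10],[[0,0,0],-10],[[0,0,0],-10],[[0,0,0],-10],[[0,0,0],-10],[[0,0,0],-10],[[0,0,0],-10],[[0,0,0],-10],[[0,0,0],-10],[[0,0,0.05],0],[[0,0,0.05],0],[[0,0,0],0]]' 0; python3 go.py 0.4842 0.082 0.006 100.7
```

```text
pos [0.5091 0.0877 0.1598] head 10.72 tilt [-0.0005 -0.     -1.    ] q6 -0.1841778839102986 F [-0.6775 -0.0947  0.0056] t 9.425
shift mm [ -0.9579 -25.497   99.8527] turn -89.98
clock: 10.92
ee_pos: [0.4758, 0.0825, 0.0545]
tcp_rot: [-0.093, 0.996, 0.001, -0.007]
ft_force: [0.0, 0.1, 0.5]
opening: 0.998
grasp_force: 0.0
pos [0.4758 0.0825 0.0545] head 100.71 tilt [-0.0144  0.0001 -0.9999] q6 -1.7655941547429903 F [0.0292 0.136  0.4788] t 10.925
shift mm [-8.8957 -2.1727 48.3373] turn 0.01
```

```bash
python3 -m creep '[[[0,0,0],0],[[0,0,0],0]]'; python3 go.py 0.4842 0.082 0.006 100.7
```

```text
clock: 11.18
ee_pos: [0.4842, 0.0825, 0.0621]
tcp_rot: [-0.093, 0.996, -0.0, 0.002]
ft_force: [0.7, 0.2, -0.4]
opening: 0.999
grasp_force: 0.0
pos [0.4842 0.0825 0.0621] head 100.72 tilt [ 0.0041 -0.     -1.    ] q6 -1.765604759412272 F [ 0.7182  0.1935 -0.3705] t 11.175
shift mm [ 0.2668 -0.4223 56.0776] turn 0.02
```

```bash
python3 -m creep '[[[0,0,0.01],0],[[0,0,0.015],0],[[0,0,0.015],0],[[0,0,0.008],0],[[0,0,0.003],0],[[0,0,0],0],[[0,0,0],0]]'; python3 -m creep '[[[0,0,0],0],[[0,0,0],0],[[0,0,0],0],[[0,0,0],0],[[0,0,0],0],[[0,0,0],0]]' 255 5
```

```text
clock: 12.05
ee_pos: [0.4827, 0.0825, 0.0093]
tcp_rot: [-0.093, 0.996, -0.0, 0.0]
ft_force: [-0.4, -0.3, 0.2]
opening: 0.999
grasp_force: 0.0
clock: 12.8
ee_pos: [0.4822, 0.0824, 0.009]
tcp_rot: [-0.093, 0.996, -0.0, 0.0]
ft_force: [-0.1, -0.2, 1.2]
opening: 0.656
grasp_force: 5.2
```

```bash
python3 -m creep '[[[0,0,0],0],[[0,0,0],0],[[0,0,0],0],[[0,0,0],0],[[0,0,0],0]]' 0; python3 -m creep '[[[-0.0015,0,0],10],[[0,0,0],10],[[0,0,0],10],[[0,0,0],10],[[0,0,0],10],[[0,0,0],10],[[0,0,0],10],[[0,0,0],10],[[0,0,0],10],[[0,0,0.003],0],[[0,0,0],0],[[0,0,0],0]]'
```

```text
clock: 13.42
ee_pos: [0.4822, 0.0825, 0.0089]
tcp_rot: [-0.093, 0.996, -0.0, -0.0]
ft_force: [0.3, 0.2, 0.2]
opening: 1.001
grasp_force: 0.0
clock: 14.92
ee_pos: [0.4836, 0.0828, 0.0058]
tcp_rot: [0.637, 0.771, -0.0, -0.0]
ft_force: [-0.9, -0.6, -0.0]
opening: 0.998
grasp_force: 0.0
```

```bash
python3 -m creep '[[[0,0,0],0],[[0,0,0],0],[[0,0,0],0],[[0,0,0],0],[[0,0,0],0],[[0,0,0],0]]' 255 35; python3 -m creep '[[[0,0,0],0],[[0,0,-0.01],0],[[0,0,-0.03],0],[[0,0,-0.05],0],[[0,0,-0.05],0],[[0,0,-0.03],0],[[0,0,0],0],[[0,0,0],0]]';  python3 go.py 0.505 -0.2535 0.18 10.7
```

```text
clock: 15.68
ee_pos: [0.4837, 0.0828, 0.006]
tcp_rot: [0.638, 0.77, 0.0, 0.0]
ft_force: [0.2, 0.0, -0.0]
opening: 0.66
grasp_force: 35.0
clock: 16.68
ee_pos: [0.4823, 0.0828, 0.1744]
tcp_rot: [0.638, 0.77, -0.001, -0.001]
ft_force: [-1.9, -0.3, -1.8]
opening: 0.663
grasp_force: 35.0
pos [0.4823 0.0828 0.1744] head 10.72 tilt [-0.0029 -0.     -1.    ] q6 -0.19422722442948753 F [-1.8858 -0.2671 -1.8137] t 16.675
shift mm [-334.6093  -40.2338   -5.6507] turn 0.02
```

```bash
python3 -m creep '[[[-0.05,-0.006,0],0],[[-0.06,-0.007,0],0],[[-0.06,-0.007,0],0],[[-0.06,-0.007,0],0],[[-0.06,-0.007,0],0],[[-0.06,-0.007,0],0],[[-0.05,-0.006,0],0],[[-0.02,-0.003,0],0],[[0,0,0],0],[[0,0,0],0]]';  python3 go.py 0.505 -0.2535 0.18 10.7;python3 -c "
from h import *
wrist('w5')"
```

```text
clock: 17.92
ee_pos: [0.5122, -0.3371, 0.1747]
tcp_rot: [0.638, 0.77, 0.0, -0.002]
ft_force: [0.9, 0.0, -2.6]
opening: 0.658
grasp_force: 35.0
pos [ 0.5122 -0.3371  0.1747] head 10.79 tilt [-0.0018  0.0026 -1.    ] q6 -0.9119093843103604 F [ 0.9464  0.0037 -2.614 ] t 17.925
shift mm [83.4445  8.5541 -5.0433] turn 0.09
```

View pics/w5.png

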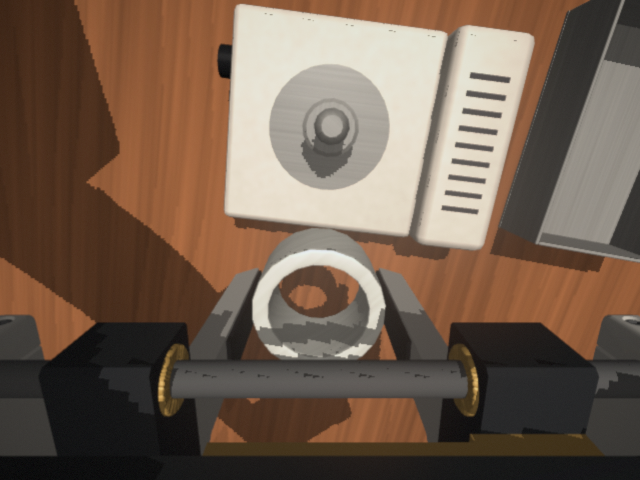

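Wrist view: the post tip is at (331,125) in the middle of the deck's grey inlay (329,127). The collar, rim at (318,305), is held level.

```bash
cat > post.py <<'E'
import sys;from h import *
d=dict(np.load(sys.argv[1]+".npz"));T=d["T"];P=cloud(d,T);z=P[...,2];g=np.array([.506,-.252])
rr=np.hypot(P[...,0]-g[0],P[...,1]-g[1]);S=cv2.cvtColor(d["img"],cv2.COLOR_RGB2HSV);gray=S[...,2]
for lo,hi,pl in((.112,.122,.116),(.082,.090,.086)):
    m=((rr<.035)&(z>lo)&(z<hi)).astype(np.uint8)
    cs,_=cv2.findContours(m,0,1)
    c=max(cs,key=cv2.contourArea);print(pl,"circ",circ(onplane(d,cv2.convexHull(c)[:,0],pl,T)),"cloud z",np.median(z[m>0]),m.sum())
m=((rr<.08)&(abs(z-.05)<.008)&(gray<200)).astype(np.uint8);cs,_=cv2.findContours(m,0,1);c=cv2.convexHull(max(cs,key=cv2.contourArea))
print("inlay",circ(onplane(d,c[:,0],.05,T)),np.median(z[m>0]))
m=(rr<.12)&(abs(z-.05)<.006);q=np.float32(P[m][:,:2]*1000);print("deck",cv2.minAreaRect(q))
E
python3 post.py w5
python3 - <<'E'
from h import *
d=dict(np.load("w5.npz"));T=d["T"];
# bevel-top: bright top circle by intensity; held collar top rim (true centre = TCP)
P=cloud(d,T);S=cv2.cvtColor(d["img"],cv2.COLOR_RGB2HSV)[...,1]
m=((np.hypot(P[...,0]-.5122,P[...,1]+.3371)<.04)&(abs(P[...,2]-.2085)<.006)).astype(np.uint8)
cs,_=cv2.findContours(m,cv2.RETR_CCOMP,1)
for c in cs:
    if len(c)>60:
        uv=c[:,0];uv=uv[uv[:,1]<335];print("rim",circ(onplane(d,uv,.2085,T)),len(uv))
E
```

```text
0.116 circ (array([ 0.505 , -0.2515]), np.float64(0.00919304756315794)) cloud z 0.11418118342560014 608
0.086 circ (array([ 0.505 , -0.2517]), np.float64(0.020103109041686665)) cloud z 0.0842416556436622 1411
inlay (array([ 0.505 , -0.2517]), np.float64(0.049450527487318686)) 0.04902169217071328
deck ((505.72576904296875, -251.3536834716797), (169.92637634277344, 168.8719024658203), 3.939527750015259)
rim (array([ 0.5125, -0.3376]), np.float64(0.03321088473449168)) 398
rim (array([ 0.5122, -0.3349]), np.float64(0.021979779360891006)) 191
```

```bash
python3 go.py 0.505 -0.252 0.102 10.7; python3 -m creep '[[[0.02,0.0085,0],0],[[0.035,0,0],0],[[0.02,0,0],0],[[0.01,0,0],0],[[0,0,0],0],[[0,0,0],0],[[0,0,0],0]]';  python3 go.py 0.505 -0.252 0.102 10.7
```

```text
pos [ 0.5125 -0.337   0.1752] head 10.82 tilt [-0.0013  0.0018 -1.    ] q6 -0.9120372875182017 F [ 0.4507  0.1713 -2.2703] t 17.975
shift mm [84.743   8.6941 73.3761] turn 0.12
clock: 18.85
ee_pos: [0.5052, -0.255, 0.176]
tcp_rot: [0.638, 0.77, -0.0, 0.0]
ft_force: [-0.2, -0.1, -2.8]
opening: 0.661
grasp_force: 35.0
pos [ 0.5052 -0.255   0.176 ] head 10.66 tilt [ 0.0002 -0.0004 -1.    ] q6 -0.806224095201756 F [-0.1834 -0.1306 -2.8017] t 18.85
shift mm [ 3.0741  0.3102 73.9631] turn -0.04
```

```bash
python3 -m creep '[[[0.003,0.0003,0.02],0],[[0,0,0.025],0],[[0,0,0.02],0],[[0,0,0.009],0],[[0,0,0],0],[[0,0,0],0],[[0,0,0],0]]';  python3 go.py 0.505 -0.252 0.096 10.7
```

```text
clock: 19.73
ee_pos: [0.5056, -0.2517, 0.1031]
tcp_rot: [0.638, 0.77, 0.0, 0.001]
ft_force: [-0.0, -0.5, -2.5]
opening: 0.662
grasp_force: 35.0
pos [ 0.5056 -0.2517  0.1031] head 10.72 tilt [ 0.0018 -0.0013 -1.    ] q6 -0.8020493286779974 F [-0.0272 -0.4993 -2.4906] t 19.725
shift mm [-0.1934 -0.7079  7.0802] turn 0.02
```

```bash
python3 -m creep '[[[0,-0.0005,0.005],0],[[0,0,0.005],0],[[0,0,0.002],0],[[0,0,0],0],[[0,0,0],0]]'; python3 -m creep '[[[0,0,0.002],0],[[0,0,0.002],0],[[0,0,0],0],[[0,0,0],0]]'; python3 go.py 0.505 -0.252 0.056 10.7
```

```text
clock: 20.35
ee_pos: [0.5045, -0.2513, 0.09]
tcp_rot: [0.638, 0.77, 0.0, 0.0]
ft_force: [0.3, 0.1, -1.9]
opening: 0.661
grasp_force: 35.0
clock: 20.85
ee_pos: [0.5044, -0.2512, 0.086]
tcp_rot: [0.638, 0.77, -0.0, -0.0]
ft_force: [0.0, 0.3, -2.5]
opening: 0.662
grasp_force: 35.0
pos [ 0.5044 -0.2512  0.086 ] head 10.72 tilt [-0.  0. -1.] q6 -0.802685750302313 F [ 0.0193  0.2953 -2.544 ] t 20.85
shift mm [-0.8772  0.4403 29.9559] turn 0.02
```

No force past the bevel, so the collar is threaded onto the lower step.

```bash
python3 -m creep '[[[0,0,0.004],0],[[0,0,0.005],0],[[0,0,0.005],0],[[0,0,0.005],0],[[0,0,0.004],0],[[0,0,0.002],0],[[0,0,0],0],[[0,0,0],0]]'; python3 -m creep '[[[0,0,0.0015],0],[[0,0,0.001],0],[[0,0,0],0],[[0,0,0],0]]'
```

```text
clock: 21.85
ee_pos: [0.5046, -0.2513, 0.0612]
tcp_rot: [0.638, 0.77, 0.0, 0.0]
ft_force: [0.5, 0.1, -3.1]
opening: 0.664
grasp_force: 35.0
clock: 22.35
ee_pos: [0.5044, -0.2512, 0.0584]
tcp_rot: [0.638, 0.77, -0.0, -0.0]
ft_force: [0.3, -0.2, -2.0]
opening: 0.661
grasp_force: 35.0
```

```bash
python3 -m creep '[[[0,0,0.001],0],[[0,0,0],0],[[0,0,0],0]]'; python3 -m creep '[[[0,0,0.001],0],[[0,0,0],0],[[0,0,0],0]]'; python3 -m creep '[[[0,0,0.0007],0],[[0,0,0],0],[[0,0,0],0]]'
```

```text
clock: 22.72
ee_pos: [0.5044, -0.2512, 0.0574]
tcp_rot: [0.638, 0.77, -0.0, -0.0]
ft_force: [0.3, 0.6, -1.4]
opening: 0.659
grasp_force: 35.0
clock: 23.1
ee_pos: [0.5044, -0.2512, 0.0564]
tcp_rot: [0.638, 0.77, -0.0, -0.0]
ft_force: [0.1, -0.2, -2.7]
opening: 0.66
grasp_force: 35.0
clock: 23.48
ee_pos: [0.5045, -0.2513, 0.056]
tcp_rot: [0.638, 0.77, 0.0, 0.0]
ft_force: [-1.2, 0.5, 0.3]
opening: 0.661
grasp_force: 35.0
```

```bash
python3 -m creep '[[[0,0,0.0005],0],[[0,0,0],0]]'; python3 -m creep '[[[0,0,0],0],[[0,0,0],0],[[0,0,0],0],[[0,0,0],0]]' 0;  python3 -m creep '[[[0,0,-0.01],0],[[0,0,-0.03],0],[[0,0,-0.05],0],[[0,0,-0.05],0],[[0,0,-0.03],0],[[0,0,-0.01],0],[[0,0,0],0],[[0,0,0],0],[[0,0,0],0]]'; python3 -c "
from h import *
wrist('w6')"; python3 post.py w6; python3 - <<'E'
from h import *
d=dict(np.load("w6.npz"));T=d["T"];P=cloud(d,T)
m=((np.hypot(P[...,0]-.505,P[...,1]+.252)<.045)&(abs(P[...,2]-.09)<.003)).astype(np.uint8)
cs,_=cv2.findContours(m,cv2.RETR_CCOMP,1)
for c in cs:
    if len(c)>60:print("collar",circ(onplane(d,c[:,0],.090,T)),len(c))
print(np.median(P[m>0][:,2]),T[:3,3])
E
python3 go.py 0.623 0.0195 0.2 10.7
```

```text
clock: 23.72
ee_pos: [0.5045, -0.2513, 0.056]
tcp_rot: [0.638, 0.77, -0.0, 0.0]
ft_force: [-2.4, 1.8, 5.6]
opening: 0.659
grasp_force: 35.0
clock: 24.22
ee_pos: [0.5044, -0.2512, 0.0551]
tcp_rot: [0.638, 0.77, 0.0, -0.0]
ft_force: [0.0, 0.2, -0.0]
opening: 0.995
grasp_force: 0.0
clock: 25.35
ee_pos: [0.5035, -0.2506, 0.2333]
tcp_rot: [0.638, 0.77, -0.0, -0.002]
ft_force: [0.3, 0.2, 0.4]
opening: 1.002
grasp_force: 0.0
0.116 circ (array([ 0.505 , -0.2498]), np.float64(0.008999765456346518)) cloud z 0.11415037843514816 310
0.086 circ (array([ 0.505 , -0.2509]), np.float64(0.03088931177041541)) cloud z 0.0876516161550549 2239
inlay (array([ 0.5051, -0.2513]), np.float64(0.04943801716101381)) 0.048982745398188754
deck ((505.87493896484375, -250.6143341064453), (170.25946044921875, 168.3232879638672), 3.8505172729492188)
collar (array([ 0.5049, -0.2504]), np.float64(0.029814318163884513)) 186
collar (array([ 0.5049, -0.2504]), np.float64(0.02332596934820922)) 147
0.08835273448441383 [ 0.4901 -0.1767  0.4113]
pos [ 0.5037 -0.2507  0.2336] head 10.72 tilt [-0.0024  0.0017 -1.    ] q6 -0.8027008417359898 F [ 1.0041 -0.0179 -0.5823] t 25.4
shift mm [243.2887 167.5002  33.7903] turn 0.02
```

```bash
python3 -m creep '[[[0.0405,0.028,0],0],[[0.0405,0.028,0],0],[[0.0405,0.028,0],0],[[0.0405,0.028,0.01],0],[[0.0405,0.028,0.01],0],[[0.03,0.02,0.01],0],[[0.01,0.008,0],0],[[0,0,0],0],[[0,0,0],0],[[0,0,0],0]]'; cat > disc.py <<'E'
import sys;from h import *
s,d,T=wrist(sys.argv[1]);P=cloud(d,T);z=P[...,2];c=np.array(list(map(float,sys.argv[2:4])));zb=float(sys.argv[4])
rr=np.hypot(*(P[...,:2]-c).transpose(2,0,1))
for pl,r in((.028,.028),(.005,.065)):
    m=((rr<r)&(abs(z-zb-pl)<.005)&(cv2.cvtColor(d["img"],cv2.COLOR_RGB2HSV)[...,1]<90)).astype(np.uint8)
    cs,_=cv2.findContours(m,cv2.RETR_CCOMP,1)
    for k in cs:
        if len(k)>50:print(pl,circ(onplane(d,cv2.convexHull(k)[:,0],zb+pl,T)),len(k),k[:,0].mean(0),np.median(z[m>0]))
E
python3 disc.py w7 .623 .019 .015;python3 go.py 0.623 0.0195 0.06 10.7
```

```text
clock: 26.65
ee_pos: [0.6244, 0.0169, 0.2058]
tcp_rot: [0.639, 0.769, 0.0, 0.0]
ft_force: [-0.5, 0.0, 0.1]
opening: 0.998
grasp_force: 0.0
0.028 (array([0.6236, 0.0211]), np.float64(0.01948921080543213)) 109 [317.7523 215.2477] 0.04112087509244311
0.028 (array([0.6236, 0.0212]), np.float64(0.013838030151358923)) 77 [317.7273 215.2987] 0.04112087509244311
0.005 (array([0.624 , 0.0192]), np.float64(0.013326546882861478)) 56 [318.4643 221.5179] 0.018505871877698865
0.005 (array([0.6236, 0.0209]), np.float64(0.05412540696678013)) 290 [317.431  209.5966] 0.018505871877698865
0.005 (array([0.6242, 0.0172]), np.float64(0.02232246128516531)) 118 [317.5763 214.3559] 0.018505871877698865
pos [0.6243 0.017  0.2058] head 10.62 tilt [ 0.0007 -0.0003 -1.    ] q6 -0.29637883347940114 F [-0.4068 -0.8508  0.0976] t 26.7
shift mm [  2.7462  -0.9445 145.762 ] turn -0.08
```

```bash
python3 -m creep '[[[0.0033,-0.0006,0],-10],[[0,0,0],-10],[[0,0,0],-10],[[0,0,0],-10],[[0,0,0],-10],[[0,0,0],-10],[[0,0,0.02],-10],[[0,0,0.04],-10],[[0,0,0.04],-10],[[0,0,0.03],0],[[0,0,0.015],0],[[0,0,0],0]]' 80 5; python3 -m creep '[[[0,0,0],0],[[0,0,0],0]]';python3 go.py 0.6231 0.0202 0.0235 100.7
```

```text
clock: 28.2
ee_pos: [0.6225, 0.0211, 0.0595]
tcp_rot: [-0.093, 0.996, 0.0, -0.001]
ft_force: [0.5, 0.4, 0.2]
opening: 0.688
grasp_force: 0.0
clock: 28.45
ee_pos: [0.6246, 0.0213, 0.0621]
tcp_rot: [-0.093, 0.996, -0.0, 0.002]
ft_force: [-0.8, 0.3, -0.7]
opening: 0.686
grasp_force: 0.0
pos [0.6246 0.0213 0.0621] head 100.72 tilt [ 0.0033 -0.0003 -1.    ] q6 -1.8621315748968528 F [-0.7532  0.2822 -0.6928] t 28.45
shift mm [ 1.783  -0.7567 38.5944] turn 0.02
```

```bash
python3 -m creep '[[[0.001,-0.0005,0.01],0],[[0,0,0.012],0],[[0,0,0.009],0],[[0,0,0.004],0],[[0,0,0],0],[[0,0,0],0],[[0,0,0],0]]';python3 go.py 0.6231 0.0202 0.0235 100.7
```

```text
clock: 29.32
ee_pos: [0.6227, 0.0207, 0.0258]
tcp_rot: [-0.093, 0.996, -0.0, 0.0]
ft_force: [1.7, -0.2, 0.7]
opening: 0.686
grasp_force: 0.0
pos [0.6227 0.0207 0.0258] head 100.72 tilt [ 0.001  -0.0001 -1.    ] q6 -1.863412897004003 F [ 1.6618 -0.2017  0.7491] t 29.325
shift mm [-0.2493 -0.5606  2.2755] turn 0.02
```

```bash
python3 -m creep '[[[0,0,0.002],0],[[0,0,0],0],[[0,0,0],0],[[0,0,0],0],[[0,0,0],0]]' 255 5; python3 -m creep '[[[0,0,0],0],[[0,0,0],0],[[0,0,0],0]]' 80; python3 -m creep '[[[0,0,0],10],[[0,0,0],10],[[0,0,0],10],[[0,0,0],10],[[0,0,0],10],[[0,0,0],10],[[0,0,0],10],[[0,0,0],10],[[0,0,0],10],[[0,0,0],0],[[0,0,0],0]]'; python3 -m creep '[[[0,0,0],0],[[0,0,0],0],[[0,0,0],0],[[0,0,0],0]]' 255 35
```

```text
clock: 29.95
ee_pos: [0.6223, 0.0206, 0.0232]
tcp_rot: [-0.093, 0.996, -0.0, -0.0]
ft_force: [0.1, -0.5, -1.7]
opening: 0.414
grasp_force: 5.0
clock: 30.32
ee_pos: [0.6223, 0.0208, 0.0233]
tcp_rot: [-0.093, 0.996, 0.0, 0.0]
ft_force: [0.2, 0.5, 1.1]
opening: 0.67
grasp_force: 0.0
clock: 31.7
ee_pos: [0.6222, 0.0208, 0.0232]
tcp_rot: [0.637, 0.771, -0.0, -0.0]
ft_force: [-0.0, 0.2, -0.2]
opening: 0.685
grasp_force: 0.0
clock: 32.2
ee_pos: [0.6225, 0.0208, 0.0233]
tcp_rot: [0.638, 0.77, 0.0, 0.0]
ft_force: [0.4, 0.3, -0.1]
opening: 0.423
grasp_force: 35.0
```

```bash
python3 -m creep '[[[0,0,-0.008],0],[[0,0,-0.02],0],[[0,0,-0.04],0],[[0,0,-0.05],0],[[0,0,-0.03],0],[[0,0,0],0],[[0,0,0],0]]' - 45; python3 go.py 0.5045 -0.2515 0.17 10.7
```

```text
clock: 33.08
ee_pos: [0.6211, 0.0209, 0.1701]
tcp_rot: [0.638, 0.77, -0.001, -0.001]
ft_force: [-0.3, -0.2, -4.2]
opening: 0.419
grasp_force: 45.0
pos [0.6211 0.0209 0.1701] head 10.72 tilt [-0.0023  0.0002 -1.    ] q6 -0.29262499914383117 F [-0.2589 -0.1972 -4.2368] t 33.075
shift mm [-245.9143 -165.2518    0.2956] turn 0.02
```

```bash
python3 -m creep '[[[-0.025,-0.017,0],0],[[-0.04,-0.027,0],0],[[-0.04,-0.027,0],0],[[-0.04,-0.027,0],0],[[-0.04,-0.027,0],0],[[-0.03,-0.02,0],0],[[-0.02,-0.013,0],0],[[-0.008,-0.006,0],0],[[0,0,0],0],[[0,0,0],0],[[0,0,0],0]]'; python3 go.py 0.5045 -0.2515 0.134 10.7
```

```text
clock: 34.45
ee_pos: [0.5067, -0.2475, 0.1711]
tcp_rot: [0.637, 0.771, 0.0, -0.0]
ft_force: [0.6, 0.6, -2.7]
opening: 0.417
grasp_force: 45.0
pos [ 0.5067 -0.2475  0.1711] head 10.8 tilt [-0.0001  0.0004 -1.    ] q6 -0.7965564026994949 F [ 0.5794  0.5505 -2.6591] t 34.45
shift mm [-3.5269 -2.8876 37.1301] turn 0.1
```

```bash
python3 -m creep '[[[-0.0035,-0.0029,0.006],0],[[0,0,0.014],0],[[0,0,0.012],0],[[0,0,0.004],0],[[0,0,0],0],[[0,0,0],0],[[0,0,0],0],[[0,0,0],0]]'; python3 go.py 0.5045 -0.2515 0.125 10.7; python3 - <<'E'
from h import *;from station import env
e=env.get_image("side");cv2.imwrite("pics/s8.png",cv2.resize(e["img"][300:480,220:440,::-1],None,fx=3,fy=3))
E
```

```text
clock: 35.45
ee_pos: [0.5044, -0.2526, 0.1357]
tcp_rot: [0.638, 0.77, 0.0, 0.0]
ft_force: [-1.0, -0.5, -2.6]
opening: 0.418
grasp_force: 45.0
pos [ 0.5044 -0.2526  0.1357] head 10.72 tilt [ 0.0007 -0.0005 -1.    ] q6 -0.8048457861523803 F [-1.0354 -0.4921 -2.6436] t 35.45
shift mm [ 1.1008  0.3179 10.6854] turn 0.02
```

View pics/s8.png

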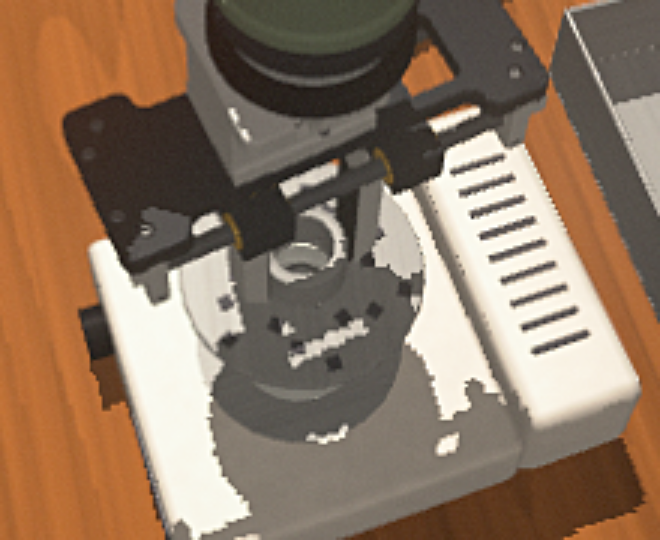

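Side crop: the disc is held level by its hub (305,265), above the post and collar. Lowering in small steps and watching the force.

```bash
python3 -m creep '[[[0.001,0,0.004],0],[[0,0,0.004],0],[[0,0,0.003],0],[[0,0,0],0],[[0,0,0],0]]'; python3 -m creep '[[[0,0,0.002],0],[[0,0,0.002],0],[[0,0,0],0]]'; python3 -m creep '[[[0,0,0.002],0],[[0,0,0.002],0],[[0,0,0],0]]'; python3 go.py 0.5045 -0.2515 0.0983 10.7
```

```text
clock: 36.12
ee_pos: [0.504, -0.2515, 0.1243]
tcp_rot: [0.638, 0.77, 0.0, 0.0]
ft_force: [-0.4, 0.0, -3.5]
opening: 0.419
grasp_force: 45.0
clock: 36.5
ee_pos: [0.5038, -0.2514, 0.12]
tcp_rot: [0.638, 0.77, -0.0, -0.0]
ft_force: [0.4, 0.3, -3.7]
opening: 0.417
grasp_force: 45.0
clock: 36.88
ee_pos: [0.5038, -0.2514, 0.116]
tcp_rot: [0.638, 0.77, -0.0, -0.0]
ft_force: [0.3, 0.5, -3.7]
opening: 0.419
grasp_force: 45.0
pos [ 0.5038 -0.2514  0.116 ] head 10.72 tilt [-0.0005  0.0003 -1.    ] q6 -0.8035966161064063 F [ 0.2819  0.5146 -3.685 ] t 36.875
shift mm [-0.275   0.7049 17.6549] turn 0.02
```

```bash
python3 -m creep '[[[0,0.0004,0.003],0],[[0,0,0.004],0],[[0,0,0.004],0],[[0,0,0.003],0],[[0,0,0.001],0],[[0,0,0],0],[[0,0,0],0]]'; python3 -m creep '[[[0,0,0.001],0],[[0,0,0],0],[[0,0,0],0]]';python3 -m creep '[[[0,0,0.001],0],[[0,0,0],0],[[0,0,0],0]]'
```

```text
clock: 37.75
ee_pos: [0.5045, -0.2515, 0.1014]
tcp_rot: [0.638, 0.77, 0.0, 0.0]
ft_force: [0.6, 0.0, -3.0]
opening: 0.419
grasp_force: 45.0
clock: 38.12
ee_pos: [0.5043, -0.2514, 0.1003]
tcp_rot: [0.638, 0.77, -0.0, -0.0]
ft_force: [0.6, 0.1, -3.0]
opening: 0.418
grasp_force: 45.0
clock: 38.5
ee_pos: [0.5043, -0.2514, 0.0992]
tcp_rot: [0.638, 0.77, -0.0, -0.0]
ft_force: [0.5, 0.3, -3.9]
opening: 0.416
grasp_force: 45.0
```

```bash
python3 -m creep '[[[0,0,0.0008],0],[[0,0,0],0],[[0,0,0],0]]'; python3 -m creep '[[[0,0,0.0005],0],[[0,0,0],0],[[0,0,0],0]]';python3 -m creep '[[[0,0,0.0005],0],[[0,0,0],0],[[0,0,0],0]]'
```

```text
clock: 38.88
ee_pos: [0.5043, -0.2514, 0.0984]
tcp_rot: [0.638, 0.77, -0.0, -0.0]
ft_force: [-0.9, -0.4, -2.9]
opening: 0.419
grasp_force: 45.0
clock: 39.25
ee_pos: [0.5044, -0.2515, 0.0982]
tcp_rot: [0.638, 0.77, -0.0, 0.0]
ft_force: [-0.0, -0.1, 0.2]
opening: 0.419
grasp_force: 45.0
clock: 39.62
ee_pos: [0.5044, -0.2515, 0.0982]
tcp_rot: [0.638, 0.77, -0.0, 0.0]
ft_force: [-2.7, 1.9, 5.6]
opening: 0.419
grasp_force: 45.0
```

Seated, with contact at the expected height. I release, retreat and check.

```bash
python3 -m creep '[[[0,0,0],0],[[0,0,0],0],[[0,0,0],0],[[0,0,0],0]]' 80;  python3 -m creep '[[[0,0,-0.005],0],[[0,0,-0.02],0],[[0,0,-0.04],0],[[0,0,-0.05],0],[[0,0,-0.03],0],[[0,0,0],0],[[0,0,0],0],[[0,0,0],0]]'; python3 disc.py w9 .5045 -.2515 .09; python3 - <<'E'
from h import *;from station import env
e=env.get_image("scene");P=cloud(e);z=P[...,2];rr=np.hypot(P[...,0]-.5045,P[...,1]+.2515)
m=(rr<.05)&(rr>.024)&(abs(z-.095)<.01);A=np.c_[P[m][:,:2],np.ones(m.sum())];print("plate plane slope",np.linalg.lstsq(A,z[m],rcond=None)[0][:2],np.median(z[m]),m.sum())
f=env.get_image("side");cv2.imwrite("pics/end.png",cv2.resize(np.hstack([e["img"][150:470,120:440],f["img"][160:480,220:540]])[:,:,::-1],(800,400)))
E
```

```text
clock: 40.12
ee_pos: [0.5044, -0.2515, 0.0973]
tcp_rot: [0.638, 0.77, 0.0, 0.0]
ft_force: [0.5, 0.1, 0.4]
opening: 0.688
grasp_force: 0.0
clock: 41.12
ee_pos: [0.5032, -0.2507, 0.24]
tcp_rot: [0.638, 0.77, -0.0, -0.002]
ft_force: [-0.2, -0.3, -0.2]
opening: 0.685
grasp_force: 0.0
0.028 (array([ 0.5049, -0.2499]), np.float64(0.008054274558406646)) 53 [320.283  230.1321] 0.11586146134435363
0.028 (array([ 0.5048, -0.2504]), np.float64(0.019524321390545253)) 125 [320.168 230.056] 0.11586146134435363
0.028 (array([ 0.5048, -0.2504]), np.float64(0.013732749921685614)) 85 [319.8824 230.1882] 0.11586146134435363
0.005 (array([ 0.5048, -0.2505]), np.float64(0.05414856792831962)) 320 [320.0094 222.1406] 0.09352738203218308
0.005 (array([ 0.5057, -0.2549]), np.float64(0.022535110570863777)) 132 [320.0076 228.8636] 0.09352738203218308
plate plane slope [-0.0002  0.003 ] 0.09497117978189956 1284
```

View pics/end.png

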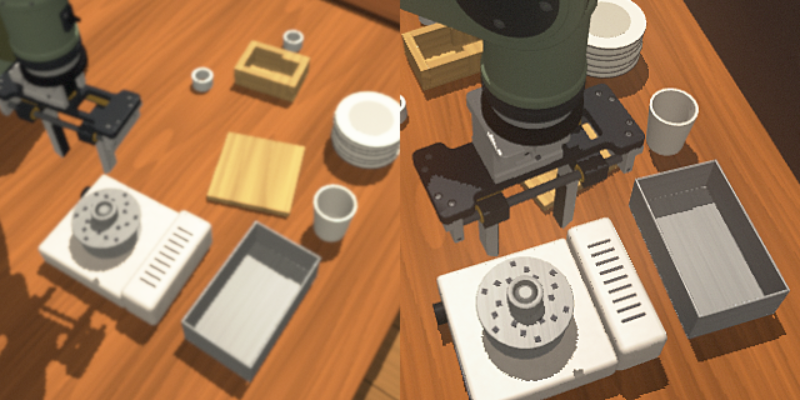

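The disc lies flat with its plate top at 95 mm, round the post tip (left half (103,213), right half (525,290)). The gripper is clear and the bystanders have not moved.

```bash
python3 -c "
from station import env
print(env.close_job())"
```

```text
the job is handed in; nothing more can be done
None
```

The grater is back together and the job is handed in: the collar stands home on the deck, the disc lies flat on it hub up, and the plates, cup and pan were left alone; it took about 41 s of the 72 s allowed.

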